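# Cover the berry sample and give the shaker a burst

### The arm

A 6-joint arm with a two-finger parallel gripper is mounted at the origin on the work surface. World frame = base frame: x ahead of the robot, y to its left, z up, the work surface at z = 0. Lengths are in m, angles in rad, forces in N, time in s.
With the tool pointing down it reaches from about 0.225 to 0.725 m from the base axis. Payload 3.1 kg.
Tool frame: the origin (TCP) lies at the very end of the fingers, on their centre line; the grasp point (between the pads) lies 19 mm behind it (robot.tcp_to_grasp is the distance from the TCP to the grasp point, in m); z points along the fingers, y is the line along which they close (so a half turn about z gives the same grasp; the last joint's range is limited). The gripper opens to 85 mm and grips with 20 to 120 N. Pads are 22 mm wide; open, the fingers measure 114 mm over their backs; the gripper's body (76 mm by 85 mm) begins 54 mm behind the grasp point. The pads swing forward as they close: fully open they stand 13 mm farther back than shut.
Start: joints at [1.052, 0.048, 0.099, 1.622, 0, 1.443], TCP at [0.2, 0.485, 0.231] pointing down, gripper open.
Joint ranges: [-2.91, 2.91], [-0.99, 1.94], [-1.21, 1.42], [-2.12, 2.29], [-1.49, 1.47], [-3.14, 3.14]. Speed limits (rad/s): [2.79, 2.79, 3.14, 3.14, 3.14, 3.14].

### API

Orientations are given as a unit quaternion [w, x, y, z].
In Python, from plant import robot, solver, camera gives the robot as it stands. Calls block until the motion is done:
- robot.movep(position, orientation): joint-space move of the TCP to a pose.
- robot.move_l(position, rot=None, velocity=0.15): straight line of the TCP; rot=None keeps the orientation; velocity is the mean speed in m/s.
- robot.move_joints(angles): joint-space move.
- robot.set_gripper(opening): opening from 0.0 (shut) to 1.0 (fully open); the grip force is fixed at half the most; returns when the fingers have stopped.
- robot.wait(seconds).
- solver.ik(position, orientation): joint angles nearest the present ones, or None.
- robot.observe(): the state.
- camera(name): name is "side" or "top"; returns a dict with "image" (420x560x3 uint8, red, green, blue), "K" (3x3 intrinsics, pixels), "R" (3x3) and "t" (3): a world point X has camera coordinates R X + t. Camera axes: x right, y down, z forward; pixel columns grow to the right and rows downward; lengths in m; the calibration is good to about 2 mm. A picture is of the moment at which its call begins. There is no depth.
A pose or a line that the arm cannot do raises robot.Unreachable and nothing moves.
- robot.hand_in(): hands the job in; it is judged then, once.
The state is a dict: "time_s": time; "joints": joint angles; "joint_velocities": joint speeds; "joint_torque": joint torques, N m; "tool_pos": TCP position; "eef_rot": TCP orientation; "wrist_force": force on the tool from outside, world axes, zero at the start; "torque": the same for the moment, N m; "width": opening from 0.0 (shut) to 1.0 (fully open); "gripper_force": force on a finger pad.
Only numpy, scipy, OpenCV 4.12 (cv2) and the standard library are available. Lean on these libraries where they do the work, as an engineer would, in place of code of your own. Each camera call takes 0.05 s, during which the arm holds its last target. There are 200 camera calls.

### The job

Close the white cup of berries standing on the round shaker by setting the empty blue cup on it, still upside down, centred rim on rim, set down rather than dropped, and let go of it. Then, working from the front under the clear hood, push the yellow spring toggle of the switch box well over to its green side, hold it there for a good second, and let it spring back to the middle. Never push it to the red side, keep the white cup upright in its place, leave the jar, the dish and the hand lens alone, and finish with the two cups still closed.

Things in the scene. Friction and masses are not known exactly. Their poses are not given: they have to be found in the camera images.
- cover_centre (a point): Centre (half-way up, on the axis) of the empty blue cup, loose, about 60 g, standing mouth-down on the table: 60 mm high, straight round body 56 mm in diameter, closed flat top; at its mouth (the bottom as it stands) a flat lip 74 mm in diameter, 4 mm thick and 11 mm wide. z axis points up as it stands mouth-down. To be moved.
- sample_centre (a point): Centre (half-way up, on the axis) of the white cup with red berries in it, loose, same shape and size as the blue cup but mouth-up: its lip (74 mm in diameter) is its top edge, 30 mm above this point. It stands on the shaker's deck. z axis up.
- deck (a point): Centre of the shaker's deck, its upper surface 60 mm above the table. The shaker is a fixed round white machine 160 mm in diameter; a black rubber collar 8 mm high and 62 mm inside keeps the white cup's foot in the deck's middle with 3 mm of play all round.
- console: Fixed grey switch box, 110 (x) x 160 (y) x 50 mm high; origin: centre of its underside. Front (towards robot) = -x; +y = green side (left seen from the robot), -y = red side. See hood_edge for its hood.
- hood_edge (a point): Middle of the front edge of the box's fixed clear hood with an orange front edge, underside 164 mm above the table. Hood: 118 mm deep (box x), 169 mm wide, 5 mm thick (front edge 8), on two posts at the box's back corners, open in front and at the sides. It bars the toggle from straight above; reach it from the front, tool tilted about 40 degrees, fingers pointing down and away from the robot.
- toggle_grip (a point): Centre of the yellow paddle of the toggle: 16 mm deep (box x), 10 mm wide (box y), 34 mm high; its lower edge is 16 mm and its top 50 mm above the box's top when centred. It pivots at the box's top surface, 33 mm below this point (pivot at box x -35, y 0, z 50 mm), and swings sideways, along the box's y only.
- toggle (a joint): Lean of the toggle in rad: 0 centred, positive towards the green side (box +y), stops at +0.45 and -0.45. Spring-centred: it returns by itself to 0 when let go, within about half a second. Full lean takes about 5 N at the paddle's centre (0.35 N m per rad).
- jar_centre (a point): Bystander: centre of an amber jar, 56 mm in diameter, 75 mm high, loose. Leave it.
- dish_centre (a point): Bystander: centre of a small low white dish, 68 mm in diameter, 20 mm high, loose. Leave it.
- lens: Bystander: black hand lens lying flat, 8 mm high, loose; origin under the centre of its 60 mm glass, handle 128 mm long towards its -x. Leave it.
Not all that is in view belongs to the job. Of the things that look like the console, take the one that is nearest to the robot's base at the start. Of the things shaped like the part that bears cover_centre, the blue one is meant.

How it is judged:
On the way, in this order (a step that is already met when the one before it is completed fails the run):
1. the blue cup stands mouth-down, rim on rim, on the white cup and is let go (horizontal distance between cover_centre and sample_centre below 0.008 m and z of cover_centre in the frame of sample_centre between 0.055 and 0.065 m and angle between each of cover_centre, sample_centre's own z axis and vertical below 0.1 rad and horizontal distance between sample_centre and deck below 0.006 m and z of sample_centre in the frame of deck below 0.035 m and contact force between the fingers and cover below 0.1 N and linear speed of cover below 0.02 m/s), for 0.3 s.
2. with the cups closed, the toggle is held well over to the green side (horizontal distance between cover_centre and sample_centre below 0.008 m and z of cover_centre in the frame of sample_centre between 0.055 and 0.065 m and angle between each of cover_centre, sample_centre's own z axis and vertical below 0.1 rad and horizontal distance between sample_centre and deck below 0.006 m and z of sample_centre in the frame of deck below 0.035 m and contact force between the fingers and cover below 0.1 N and value of joint toggle above 0.28 rad), for 0.8 s.
3. the toggle has sprung back to the middle and is free (value of joint toggle between -0.06 and 0.06 rad and contact force between toggle and anything else below 0.1 N), for 0.2 s.
At the end, for the whole second after the job is handed in: Blue cup mouth-down on the white cup: axes within 8 mm, centres 60 +-5 mm apart in height, both within 0.1 rad of upright, white cup on the deck within 6 mm of its middle, all at rest and released; toggle free and within 0.06 rad of centre, after 0.8 s or more beyond 0.28 rad to green (all of step 3 and horizontal distance between cover_centre and sample_centre below 0.008 m and z of cover_centre in the frame of sample_centre between 0.055 and 0.065 m and angle between each of cover_centre, sample_centre's own z axis and vertical below 0.1 rad and horizontal distance between sample_centre and deck below 0.006 m and z of sample_centre in the frame of deck below 0.035 m and contact force between the fingers and cover below 0.1 N and linear speed of each of cover, sample below 0.01 m/s); the robot touches nothing.
It fails at once if the toggle is pushed to the red side (value of joint toggle below -0.15 rad).
It fails at once if the blue cup is dropped from more than about 12 mm above the white cup's rim height (z of cover_centre in the frame of deck above 0.103 m and contact force between the fingers and cover below 0.02 N).
It fails at once if the white cup is tipped (angle between sample_centre's own z axis and vertical above 0.3 rad).
It fails at once if the jar, dish or hand lens is moved over 25 mm (distance of any of jar_centre, dish_centre, lens from where it was at the start of the episode above 0.025 m).
It also fails if it takes over 59 s, if anything falls off the work surface, if the arm or the gripper's body presses on something with over 40 N, if the wrist force passes 120 N, or if a joint passes its speed limit or range.

## Working session

There is one attempt and no reset: what is moved stays moved. The work goes in short steps, each a Python script; the robot and the scene stay as the last script left them, time stands still between calls to the robot, and variables do not carry over. Pictures are saved under pics/ and viewed, at most 10 in all, crops included, and the job is handed in when it is done.

```bash
ls; mkdir -p pics; python3 - <<'E'
from plant import robot, solver, camera
import cv2, numpy as np
for n in("side","top"):
    c=camera(n); cv2.imwrite(f"pics/{n}0.png",c["image"][:,:,::-1]); np.savez(f"{n}0.npz",**c)
    print(n,c["K"].tolist(),c["R"].round(4).tolist(),c["t"].round(4).tolist(), (-c["R"].T@c["t"]).round(3))
o=robot.observe();print(o["tool_pos"],o["eef_rot"],o["time_s"],o["width"])
E
```

```text
pics
side [[491.14739213712386, 0.0, 281.89036668470357], [0.0, 491.14739213712386, 202.65312731643178], [0.0, 0.0, 1.0]] [[0.8755, -0.4832, 0.0039], [-0.244, -0.4491, -0.8595], [0.417, 0.7515, -0.5111]] [-0.5762, 0.2265, 0.9215] [ 0.175 -0.869  0.668]
top [[476.3288968013431, 0.0, 282.63526393698635], [0.0, 476.3288968013431, 208.83137132224476], [0.0, 0.0, 1.0]] [[0.0084, -1.0, -0.0045], [-0.9768, -0.0073, -0.214], [0.2139, 0.0062, -0.9768]] [-0.0715, 0.6005, 0.9226] [ 0.39  -0.073  1.029]
[0.19972944 0.48490262 0.23022452] [-3.43650598e-04  1.94168783e-01  9.80967533e-01 -1.03168436e-03] 0.1 1.0038115271130137
```

View pics/side0.png

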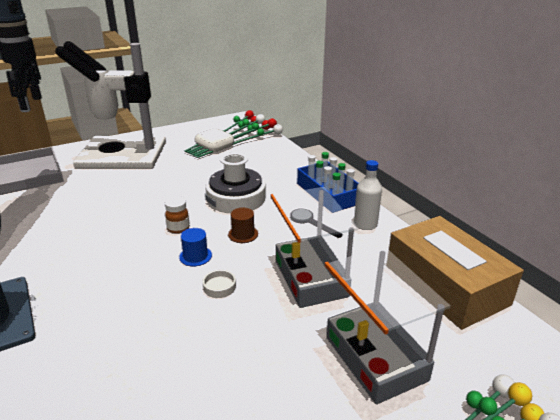

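View pics/top0.png

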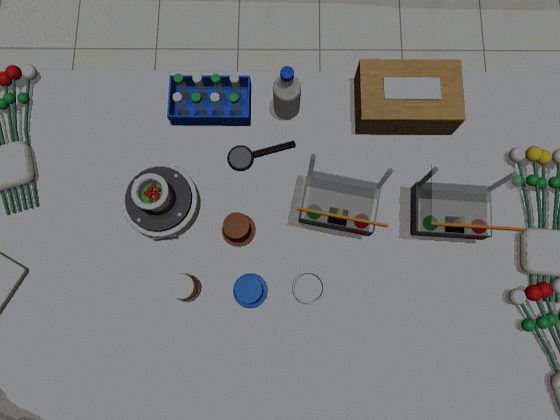

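Side view: the blue cup is at (194,247), and the brown cup of the same shape at (242,225) is the decoy. The white cup on the shaker is at (234,168). Switch boxes are at (308,270) and (378,345); the first is nearer the base. In the top view the blue cup is at (250,291), the brown cup at (238,229), the white cup at (153,192) and the boxes at (340,208) and (452,213). I choose the blue cup and the left box.

```bash
cat > h.py <<'E'
import cv2, numpy as np
def load(n): return dict(np.load(n))
def hsv(c): return cv2.cvtColor(c["image"],cv2.COLOR_RGB2HSV)
def onz(c,uv,z):
    C=-c["R"].T@c["t"]; d=c["R"].T@np.linalg.inv(c["K"])@np.array([uv[0],uv[1],1.]); return C+d*(z-C[2])/d[2]
def tri(a,ua,b,ub):
    P=[c["K"]@np.c_[c["R"],c["t"]] for c in(a,b)]
    X=cv2.triangulatePoints(P[0],P[1],np.array(ua,float).reshape(2,1),np.array(ub,float).reshape(2,1)).ravel(); return X[:3]/X[3]
def proj(c,X):
    p=c["K"]@(c["R"]@np.array(X)+c["t"]); return p[:2]/p[2]
def blobs(c,lo,hi,roi,minA=15):
    m=cv2.inRange(hsv(c),np.array(lo),np.array(hi)); k=np.zeros_like(m); x0,y0,x1,y1=roi; k[y0:y1,x0:x1]=m[y0:y1,x0:x1]
    cs,_=cv2.findContours(k,cv2.RETR_EXTERNAL,cv2.CHAIN_APPROX_NONE)
    return sorted([q for q in cs if cv2.contourArea(q)>=minA],key=cv2.contourArea,reverse=True),k
def cen(k): 
    q=cv2.moments(k); return np.array([q["m10"],q["m01"]])/q["m00"]
E
python3 - <<'E'
from h import *
s,t=load("side0.npz"),load("top0.npz")
np.set_printoptions(precision=4,suppress=True)
for nm,lo,hi,rs,rt in [("blue",(100,120,50),(130,255,255),(170,220,225,275),(225,265,280,315)),
  ("orange",(5,170,120),(18,255,255),(265,185,312,248),(290,195,392,235)),
  ("yellow",(20,130,90),(32,255,255),(280,230,310,270),(320,200,360,232)),
  ("green",(45,100,40),(80,255,255),(275,235,320,275),(300,200,330,225)),
  ("red",(0,150,60),(4,255,255),(285,265,320,290),(345,205,375,235))]:
  for n,c,r in(("side",s,rs),("top",t,rt)):
    b,k=blobs(c,lo,hi,r,5)
    for q in b[:2]:
      e=cv2.fitEllipse(q) if len(q)>=5 else None
      print(nm,n,cv2.contourArea(q),cen(q),cv2.boundingRect(q),e, q.reshape(-1,2)[[q[:,0,0].argmin(),q[:,0,0].argmax(),q[:,0,1].argmin(),q[:,0,1].argmax()]].tolist() if nm=="orange" else "")
a=[cv2.resize(s["image"][150:310,160:360],(800,600)[:2]) ,]
cv2.imwrite("pics/c1.png",cv2.resize(s["image"][140:310,160:386],None,fx=3.5,fy=3.5,interpolation=cv2.INTER_CUBIC)[:,:,::-1])
cv2.imwrite("pics/c2.png",cv2.resize(t["image"][155:320,115:395],None,fx=2.85,fy=2.85,interpolation=cv2.INTER_CUBIC)[:,:,::-1])
E
```

```text
blue side 881.0 [194.2495 247.41  ] (180, 228, 32, 38) ((194.28001403808594, 247.58981323242188), (29.812664031982422, 40.15272903442383), 173.8547821044922) 
blue top 871.5 [249.8594 290.4488] (233, 274, 34, 34) ((249.8524627685547, 290.44866943359375), (33.11952590942383, 33.576229095458984), 26.470447540283203) 
orange side 74.0 [285.5743 217.7973] (271, 195, 29, 45) ((285.89312744140625, 218.31427001953125), (2.0784084796905518, 57.15142059326172), 148.16156005859375) [[271, 195], [299, 239], [271, 195], [298, 239]]
orange top 5.0 [314.4    211.1333] (308, 210, 15, 4) ((314.7763977050781, 211.2450714111328), (1.5086216926574707, 12.727928161621094), 101.65277862548828) [[308, 210], [322, 213], [308, 210], [321, 213]]
yellow side 88.5 [295.7175 249.8908] (292, 242, 8, 16) ((295.7043151855469, 249.9645233154297), (7.497786045074463, 17.038068771362305), 2.75026273727417) 
green side 65.5 [286.3053 248.3715] (281, 244, 11, 9) ((286.4055480957031, 248.34600830078125), (7.937103748321533, 11.091668128967285), 87.62958526611328) 
green side 25.0 [278.3133 259.6   ] (276, 252, 5, 15) ((
[... 170 characters left out ...]
1875, 215.43763732910156), (4.936327934265137, 13.614530563354492), 100.79792785644531) 
green top 6.5 [311.4872 222.359 ] (305, 221, 14, 4) ((311.1951904296875, 222.3909912109375), (1.6629242897033691, 13.20763874053955), 99.92560577392578) 
red side 107.5 [303.8295 277.1488] (297, 272, 15, 11) ((303.81390380859375, 277.1422119140625), (9.556381225585938, 14.608156204223633), 92.72685241699219) 
red side 12.0 [293.0278 286.7222] (291, 282, 5, 8) ((292.7463073730469, 286.3501892089844), (3.24784255027771, 7.913848400115967), 153.2183837890625) 
red top 24.5 [359.068 224.619] (354, 221, 12, 7) ((359.1034851074219, 224.35874938964844), (4.79998779296875, 10.688990592956543), 107.7613296508789)
```

View pics/c1.png

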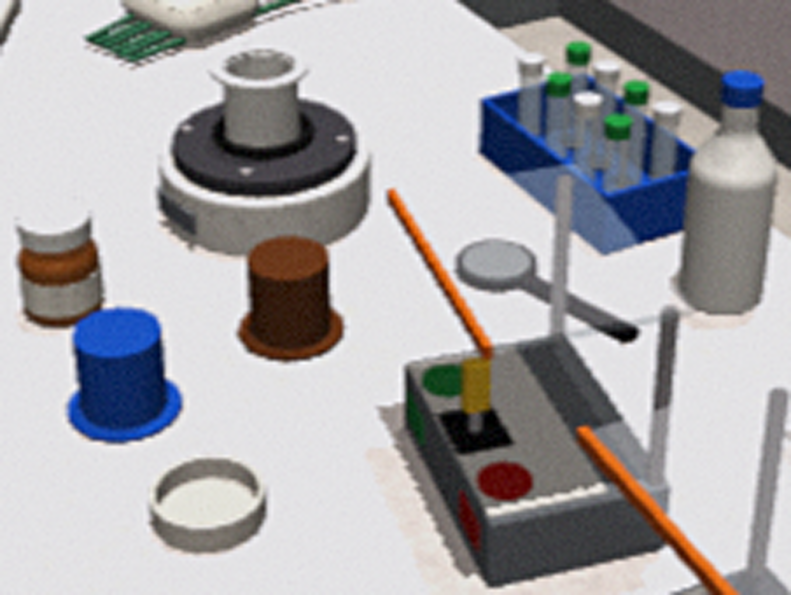

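View pics/c2.png

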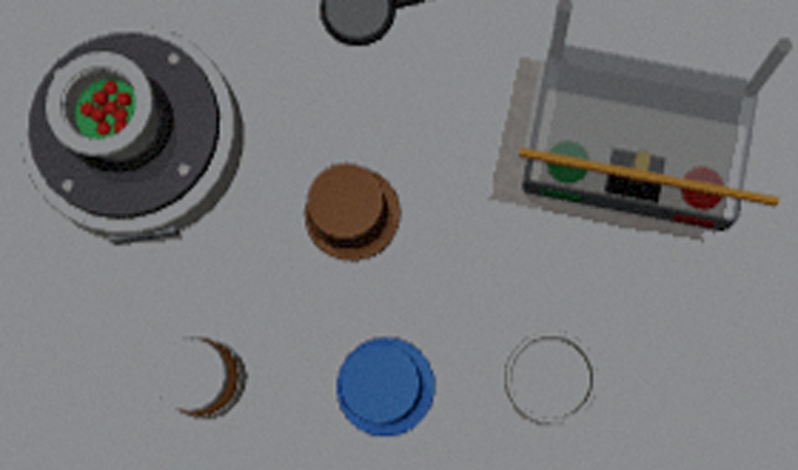

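The crops confirm the choice: the blue cup stands at side (194,247) with its lip down, and the white cup with berries is on the shaker. The near box has its hood edge at side (271,195)–(300,241) and top (297.5,208.7)–(387.6,225.5).

```bash
python3 - <<'E'
from h import *
from plant import robot, solver
from scipy.spatial.transform import Rotation as Ro
s,t=load("side0.npz"),load("top0.npz")
np.set_printoptions(precision=4,suppress=True)
T=lambda x,y:(115+(x+.5)/2.85-.5,155+(y+.5)/2.85-.5); S=lambda x,y:(160+(x+.5)/3.5-.5,140+(y+.5)/3.5-.5)
print("blue lip top",onz(t,T(386,387),.003),"top face",onz(t,T(378,384),.06))
print("blue top tri",tri(s,S(117,332),t,T(378,384)),"lip side",onz(s,S(125,402),.003))
print("rim top",onz(t,T(98.5,105),.12),"tri",tri(s,S(259,68),t,T(98.5,105)))
# berries / deck dark disk
g=cv2.cvtColor(t["image"],cv2.COLOR_RGB2GRAY)
m=((g<75)*255).astype(np.uint8);m[:160]=0;m[245:]=0;m[:,:115]=0;m[:,205:]=0
cs,_=cv2.findContours(m,0,1);q=cv2.convexHull(max(cs,key=cv2.contourArea));e=cv2.fitEllipse(q);print("deck",e,onz(t,e[0],.06))
L=tri(s,S(390,191),t,T(520,153));Rr=tri(s,S(490,355),t,T(777,201))
print("hood",L,Rr,np.linalg.norm(L-Rr))
L=onz(t,T(520,153),.168);Rr=onz(t,T(777,201),.168);d=L-Rr;print("hood z",L,Rr,np.linalg.norm(d),"mid",(L+Rr)/2,"yaw",np.arctan2(-d[0],d[1]))
G=onz(s,(286.3,248.4),.05);R2=onz(s,(303.8,277.1),.05);d=G-R2;print("discs",G,R2,(G+R2)/2,np.arctan2(-d[0],d[1]))
G=onz(t,T(568,161),.05);R2=onz(t,T(702,187),.05);d=G-R2;print("discs top",G,R2,(G+R2)/2,np.arctan2(-d[0],d[1]))
print("paddle side: centre",onz(s,(295.7,250.2),.083),"top view",onz(t,T(642,162),.096))
for nm,p in(("jar",T(205,377)),("dish",T(549,378)),("brown",T(352,212))):print(nm,onz(t,p,.02))
E
```

```text
blue lip top [0.4363 0.0013 0.003 ] top face [0.4358 0.0029 0.06  ]
blue top tri [0.4365 0.003  0.0567] lip side [0.437  0.0017 0.003 ]
rim top [0.6219 0.1963 0.12  ] tri [0.6237 0.198  0.1142]
deck ((158.19580078125, 198.79808044433594), (64.06932830810547, 67.03192138671875), 65.12715148925781) [0.6217 0.1942 0.06  ]
hood [ 0.5797 -0.0943  0.1683] [ 0.5496 -0.2606  0.1644] 0.16896391737906685
hood z [ 0.5795 -0.0943  0.168 ] [ 0.5491 -0.2598  0.168 ] 0.16834296415081254 mid [ 0.5643 -0.177   0.168 ] yaw -0.1817407485927846
discs [ 0.5958 -0.1319  0.05  ] [ 0.5793 -0.2314  0.05  ] [ 0.5875 -0.1816  0.05  ] -0.16450682452914514
discs top [ 0.5997 -0.1326  0.05  ] [ 0.5809 -0.2308  0.05  ] [ 0.5903 -0.1817  0.05  ] -0.18896244195096631
paddle side: centre [ 0.5869 -0.1856  0.083 ] top view [ 0.5895 -0.1818  0.096 ]
jar [0.4417 0.1334 0.02  ]
dish [ 0.443  -0.1195  0.02  ]
brown [0.5656 0.0287 0.02  ]
```

```bash
python3 - <<'E'
from h import *
from plant import robot, solver, camera
from scipy.spatial.transform import Rotation as Ro
def q(m): x=Ro.from_matrix(m).as_quat(); return x[[3,0,1,2]]
D=[0,.194,.981,0]; D=np.array(D)/np.linalg.norm(D)
for p in([.436,.002,.15],[.436,.002,.02],[.622,.197,.25],[.622,.197,.14]):print(p,solver.ik(p,D))
yaw=-.182; bx=np.array([np.cos(yaw),np.sin(yaw),0]);by=np.array([-bx[1],bx[0],0])
for tl in(40,45,50,55):
  a=np.radians(tl); z=np.sin(a)*bx-np.cos(a)*np.array([0,0,1])
  for sg in(1,-1):
    y=sg*by; R=np.c_[np.cross(y,z),y,z]
    print(tl,sg,[None if (k:=solver.ik(np.array([.588,-.182,0])+o*bx+l*by+[0,0,h],q(R))) is None else np.round(k,2) for o,l,h in((0,-.03,.08),(-.1,-.03,.12),(0,-.005,.08))])
robot.movep([.436,.002,.12],D)
robot.move_l([.436,.002,.022],velocity=.1)
robot.set_gripper(0.0)
o=robot.observe();print(o["width"],o["gripper_force"],o["tool_pos"],o["time_s"])
robot.move_l([.436,.002,.24],velocity=.12)
robot.movep([.622,.197,.24],D)
robot.move_l([.622,.197,.19],velocity=.08)
o=robot.observe();print(o["width"],o["gripper_force"],o["tool_pos"],o["time_s"],o["wrist_force"])
for n in("side","top"):
    c=camera(n); np.savez(f"{n}1.npz",**c)
    b,k=blobs(c,(100,120,50),(130,255,255),(100,80,300,230),30)
    for w in b: print(n,cv2.boundingRect(w),cen(w))
    u,v=map(int,proj(c,[.622,.197,.15])); 
    a=c["image"][max(0,v-70):v+70,max(0,u-90):u+90]; cv2.imwrite(f"pics/{n}1.png",cv2.resize(a,(380*a.shape[1]//180*1,380*a.shape[0]//180))[:,:,::-1]);print(u,v,a.shape)
a=[cv2.imread(f"pics/{n}1.png") for n in("side","top")];h=min(i.shape[0] for i in a);cv2.imwrite("pics/d1.png",np.hstack([i[:h] for i in a]))
E
```

```text
[0.436, 0.002, 0.15] [-0.14946018 -0.1887793  -0.28616356  1.47341207  0.          0.24101638]
[0.436, 0.002, 0.02] [-0.14946018 -0.12224012 -0.49089114  1.20214531  0.          0.24101638]
[0.622, 0.197, 0.25] [0.20400814 0.40874999 0.56065124 1.72269758 0.         0.5944847 ]
[0.622, 0.197, 0.14] [0.20400814 0.38225292 0.30694655 1.49548995 0.         0.5944847 ]
40 1 [array([-0.59, -0.33, -0.74,  0.5 ,  0.26, -0.32]), array([-0.71, -0.69, -0.88,  0.76,  0.33, -0.42]), array([-0.53, -0.35, -0.75,  0.5 ,  0.22, -0.27])]
40 -1 [array([-0.59, -0.33, -0.74,  0.5 ,  0.26,  2.82]), array([-0.71, -0.69, -0.88,  0.76,  0.33,  2.72]), array([-0.53, -0.35, -0.75,  0.5 ,  0.22,  2.87])]
45 1 [array([-0.61, -0.38, -0.83,  0.39,  0.3 , -0.31]), array([-0.74, -0.79, -0.97,  0.69,  0.39, -0.42]), array([-0.55, -0.4 , -0.85,  0.38,  0.26, -0.27])]
45 -1 [array([-0.61, -0.38, -0.83,  0.39,  0.3 ,  2.83]), array([-0.74, -0.79, -0.97,  0.69,  0.39,  2.72]), array([-0.55, -0.4 , -0.85,  0.38,  0.26,  2.88])]
50 1 [array([-0.63, -0.43, -0.92,  0.26,  0.34, -0.3 ]), array([-0.78, -0.88, -1.06,  0.61,  0
[... 233 characters left out ...]
ray([-0.65, -0.46, -1.  ,  0.12,  0.38, -0.28]), array([-0.81, -0.98, -1.15,  0.54,  0.51, -0.4 ]), array([-0.58, -0.48, -1.02,  0.11,  0.33, -0.24])]
55 -1 [array([-0.65, -0.46, -1.  ,  0.12,  0.38,  2.86]), array([-0.81, -0.98, -1.15,  0.54,  0.51,  2.74]), array([-0.58, -0.48, -1.02,  0.11,  0.33,  2.9 ])]
0.6419585699179878 63.68350725620985 [0.43721196 0.00180931 0.02318381] 3.6
0.6456719538978265 63.27577784657478 [0.62215329 0.1968379  0.19067221] 7.3917 [-0.02682372  0.03437505 -0.692427  ]
side (219, 116, 28, 31) [231.93067663 134.39518472]
232 146 (140, 180, 3)
top (167, 80, 84, 41) [214.43818335 103.35954584]
top (118, 180, 43, 24) [135.26091127 192.43117506]
144 187 (140, 180, 3)
```

View pics/d1.png

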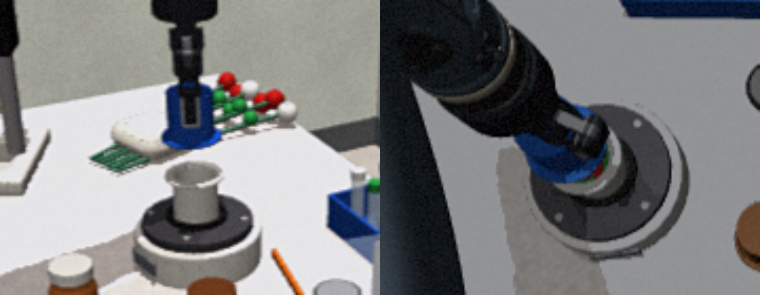

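The cup is held level above the white cup (side lip near (232,145), rim at about (234,160)). I'll compare lip and rim positions before lowering.

```bash
python3 - <<'E'
from h import *
np.set_printoptions(precision=4,suppress=True)
s,t=load("side1.npz"),load("top1.npz")
def circ(c,X,r): 
    a=np.linspace(0,6.28,200); P=np.array([proj(c,[X[0]+r*np.cos(i),X[1]+r*np.sin(i),X[2]]) for i in a]); return P.min(0),P.max(0)
X=[.622,.197,.1695]
b,k=blobs(s,(100,120,50),(130,255,255),(200,100,260,150),30); q=b[0][:,0]
for v in range(136,148): r=np.where(k[v])[0]; print(v,r.min() if len(r) else 0,r.max() if len(r) else 0,end="; ")
print("\npred lip side",circ(s,X,.037))
b,k=blobs(t,(100,120,50),(130,255,255),(110,160,170,215),30);q=b[0][:,0];print("top bbox",q.min(0),q.max(0),"pred",circ(t,X,.037))
img=cv2.cvtColor(s["image"],cv2.COLOR_RGB2GRAY)
print("rim pred",circ(s,[.622,.197,.12],.037)); 
for v in(158,160,162): print(v,img[v,210:260])
E
```

```text
136 222 242; 137 221 244; 138 220 246; 139 220 246; 140 219 246; 141 219 246; 142 219 245; 143 219 244; 144 221 242; 145 223 240; 146 225 234; 147 0 0; 
pred lip side (array([217.3055, 133.8901]), array([246.6885, 145.624 ]))
top bbox [118 180] [160 203] pred (array([121.7381, 165.9484]), array([161.3101, 204.1538]))
rim pred (array([218.5225, 151.3104]), array([247.3148, 163.7005]))
158 [229 231 230 229 229 229 229 230 233 224 168 114 115 109 101  91  89  99
 102 112 115 120 121 124 123 120 119 123 119 117 112 112 108 107 111 140
 202 223 228 231 231 229 229 229 229 230 231 229 231 229]
160 [228 229 228 228 230 231 227 232 231 206 146 115 114 117  98  90  90  94
 101 110 113 112 118 119 122 122 118 119 116 115 110 105 108 127 188 222
 213 192 214 231 230 230 229 230 230 230 229 229 229 230]
162 [230 230 229 229 228 229 229 228 232 232 213 167 168 193 162 126 117 118
 115 109 114 116 110 104 112 109 120 122 134 192 219 222 226 220 183 167
 200 232 232 229 230 228 227 232 228 231 230 228 230 230]
```

```bash
python3 - <<'E'
from h import *
from plant import robot, camera
robot.move_l([.622,.197,.147],velocity=.06)
f0=robot.observe()["wrist_force"][2]; z=.147
while z>.138:
    z-=.001; robot.move_l([.622,.197,z],velocity=.02); o=robot.observe(); f=o["wrist_force"][2]-f0
    if f>2.5: break
print(z,f,o["tool_pos"],o["time_s"])
robot.wait(.2); robot.set_gripper(1.0); robot.wait(.2)
o=robot.observe();print(o["wrist_force"],o["time_s"])
robot.move_l([.622,.197,.25],velocity=.12)
robot.set_gripper(0.0)
yaw=-.182; bx=np.array([np.cos(yaw),np.sin(yaw),0])
robot.movep([.42,-.12,.28],[0,.194,.981,0]/np.hypot(.194,.981))
ims=[]
for n in("side","top"):
    c=camera(n); np.savez(f"{n}2.npz",**c); u,v=map(int,proj(c,[.622,.197,.12])); u=max(u,90)
    ims.append(cv2.resize(c["image"][v-70:v+70,u-90:u+90],(396,308)))
cv2.imwrite("pics/d2.png",np.hstack(ims)[:,:,::-1]); print(robot.observe()["time_s"])
E
```

```text
0.142 5.617177415006424 [0.62221646 0.19705147 0.14326178] 9.6083
[-0.74291727  0.63285599  0.10910003] 10.425
13.75
```

View pics/d2.png

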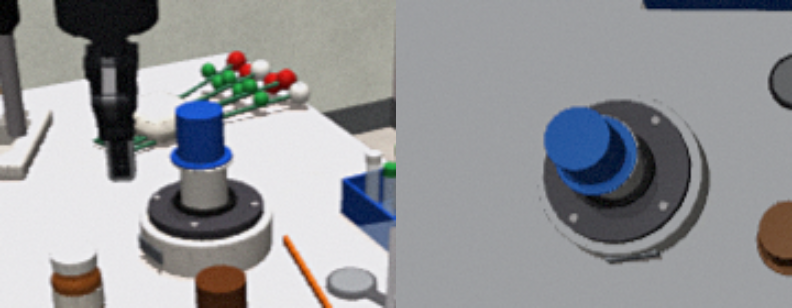

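The blue cup sits centred rim on rim: side lip is at about (234,158) and the top view shows it concentric. Next is the toggle, approached from the front on the red side with the fingers shut.

```bash
cat > tg.py <<'E'
from h import *
from scipy.spatial.transform import Rotation as Ro
yaw=-.182; bx=np.array([np.cos(yaw),np.sin(yaw),0]);by=np.array([-bx[1],bx[0],0])
a=np.radians(50); z=np.sin(a)*bx-np.cos(a)*np.array([0,0,1])
Q=Ro.from_matrix(np.c_[np.cross(by,z),by,z]).as_quat()[[3,0,1,2]]
P=lambda o,l,h: np.array([.588,-.182,0])+o*bx+l*by+[0,0,h]
E
python3 - <<'E'
from tg import *
from plant import robot, camera
robot.movep(P(-.13,-.034,.13),Q)
robot.move_l(P(-.10,-.034,.080),velocity=.12)
robot.move_l(P(-.002,-.034,.080),velocity=.08)
o=robot.observe();print(o["tool_pos"],P(-.002,-.034,.08),o["wrist_force"],o["width"],o["time_s"])
c=camera("side");np.savez("side3.npz",**c); u,v=map(int,proj(c,P(0,0,.08)))
cv2.imwrite("pics/e1.png",cv2.resize(c["image"][v-70:v+60,u-80:u+80],None,fx=4,fy=4,interpolation=cv2.INTER_CUBIC)[:,:,::-1])
E
```

```text
Traceback (most recent call last):
plant.Unreachable: the arm cannot take that pose within its joint ranges
```

```bash
python3 - <<'E'
from tg import *
from plant import robot, camera, solver
print([solver.ik(P(x,-.034,h),Q) is not None for x,h in((-.1,.11),(-.09,.08),(-.002,.08))])
robot.movep(P(-.10,-.034,.11),Q)
robot.move_l(P(-.09,-.034,.080),velocity=.1)
robot.move_l(P(-.002,-.034,.080),velocity=.08)
o=robot.observe();print(o["tool_pos"],P(-.002,-.034,.08),o["wrist_force"],o["width"],o["time_s"])
c=camera("side");np.savez("side3.npz",**c); u,v=map(int,proj(c,P(0,0,.08)))
cv2.imwrite("pics/e1.png",cv2.resize(c["image"][v-70:v+60,u-80:u+80],None,fx=4,fy=4,interpolation=cv2.INTER_CUBIC)[:,:,::-1])
E
```

```text
[True, True, True]
[ 0.57956614 -0.21498775  0.0798088 ] [ 0.57987914 -0.21507645  0.08      ] [ 0.05959361  0.33200306 -0.68746345] 0.001397607490363808 16.525
```

View pics/e1.png

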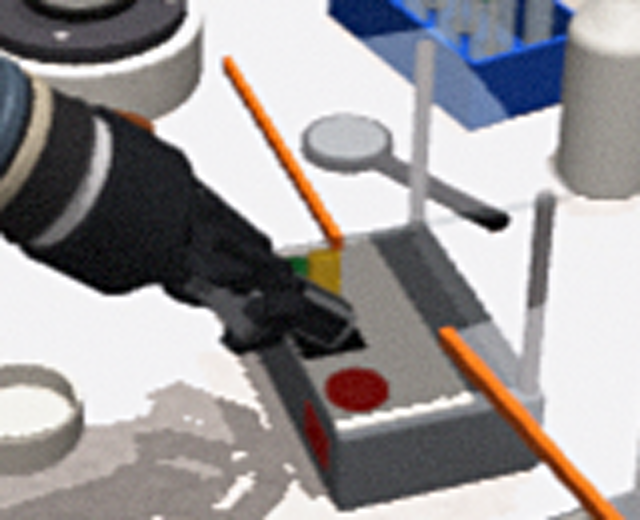

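The fingers are under the hood edge on the red side (crop (330,310)), with the paddle untouched at (325,270). I'll push to green in small steps and watch the force.

```bash
python3 - <<'E'
from tg import *
from plant import robot, camera
f0=robot.observe()["wrist_force"]@by; l=-.034; log=[]
while l<.004:
    l+=.0015; robot.move_l(P(-.002,l,.080),velocity=.04); o=robot.observe(); f=f0-o["wrist_force"]@by
    log.append((round(l*1e3,1),round(float(f),2)))
    if f>9: break
print(log,o["time_s"])
c=camera("side");np.savez("side4.npz",**c); u,v=map(int,proj(c,P(0,0,.08)))
cv2.imwrite("pics/e2.png",cv2.resize(c["image"][v-70:v+60,u-80:u+80],None,fx=4,fy=4,interpolation=cv2.INTER_CUBIC)[:,:,::-1])
E
```

```text
[(-32.5, -1.39), (-31.0, -0.89), (-29.5, -1.06), (-28.0, -1.24), (-26.5, -0.9), (-25.0, -1.95), (-23.5, -0.4), (-22.0, -1.0), (-20.5, -0.8), (-19.0, -1.13), (-17.5, -0.98), (-16.0, -0.75), (-14.5, -0.64), (-13.0, -0.23), (-11.5, 0.68), (-10.0, -0.16), (-8.5, 0.88), (-7.0, 0.71), (-5.5, 1.73), (-4.0, 2.47), (-2.5, 2.72), (-1.0, 2.41), (0.5, 3.09), (2.0, 4.94), (3.5, 7.68), (5.0, 9.24)] 23.075
```

View pics/e2.png

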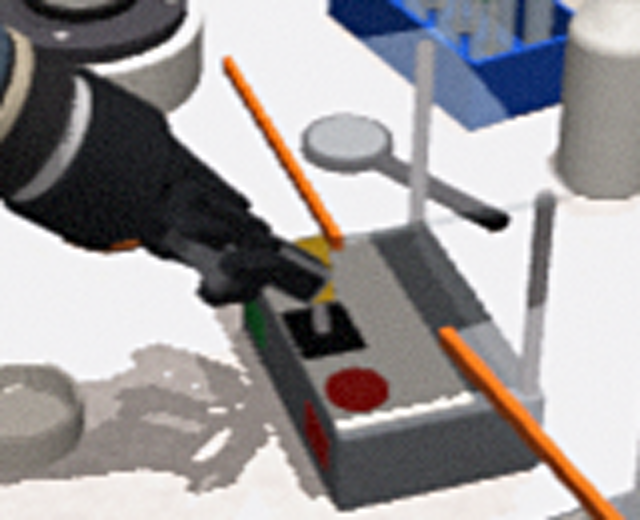

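The paddle leans to green: its top is now at about (318,245) beside the hood edge, and the force stiffens past 5 N, so it is at the stop. I'll hold it, let go and back out.

```bash
python3 - <<'E'
from tg import *
from plant import robot, camera
robot.wait(1.4); print(robot.observe()["wrist_force"]@by)
robot.move_l(P(-.002,-.034,.080),velocity=.05)
robot.wait(.5)
robot.move_l(P(-.09,-.034,.080),velocity=.1)
robot.move_l(P(-.10,-.034,.11),velocity=.1)
robot.movep([.40,-.12,.28],[0,.194,.981,0]/np.hypot(.194,.981))
robot.wait(.5)
c=camera("side"); o=robot.observe(); print(o["wrist_force"],o["time_s"])
s=load("side0.npz")
for d in(s,c):
    b,k=blobs(d,(20,130,90),(32,255,255),(270,220,320,275),5);print([(cen(q),cv2.boundingRect(q)) for q in b[:2]])
cv2.imwrite("pics/f.png",cv2.resize(c["image"][100:310,150:370],None,fx=2.8,fy=2.8)[:,:,::-1])
E
```

```text
-10.518146415990989
[-0.21367275  0.38621922  0.38962921] 29.075
[(array([295.71751412, 249.89077213]), (292, 242, 8, 16))]
[(array([295.48090278, 249.69444444]), (292, 242, 8, 16))]
```

View pics/f.png

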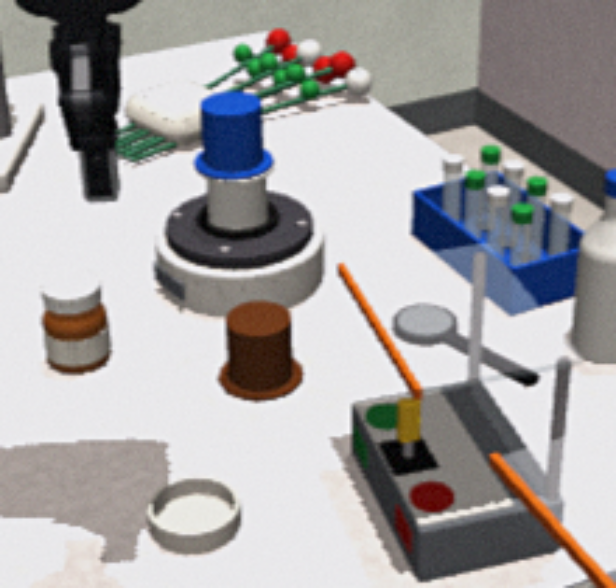

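The cups are closed at crop (235,165) and the paddle is back at its start pixel (295.5,249.7). I'll check the lean in the saved picture before handing in.

```bash
python3 - <<'E'
from tg import *
s=load("side4.npz")
b,k=blobs(s,(20,130,90),(32,255,255),(270,220,320,275),3)
print([(cen(q),cv2.boundingRect(q)) for q in b])
for th in(0,.15,.28,.36,.45):
    pt=lambda h,w,x:proj(s,P(x,h*np.sin(th)+w*np.cos(th),.05+h*np.cos(th)-w*np.sin(th))).round(1)
    print(th,"top rear red",pt(.05,-.005,.008),"bot rear red",pt(.016,-.005,.008),"top front green",pt(.05,.005,-.008))
E
```

```text
[(array([293.49206349, 241.51587302]), (289, 239, 8, 8)), (array([295.73809524, 253.52380952]), (294, 251, 4, 5))]
0 top rear red [300.1 242.9] bot rear red [299.7 256.6] top front green [290.8 241.5]
0.15 top rear red [298.8 240.7] bot rear red [299.3 255.7] top front green [289.6 240. ]
0.28 top rear red [297.6 239.2] bot rear red [298.9 255. ] top front green [288.5 239.2]
0.36 top rear red [297.  238.5] bot rear red [298.7 254.6] top front green [287.9 238.8]
0.45 top rear red [296.2 237.9] bot rear red [298.4 254.2] top front green [287.3 238.7]
```

```bash
python3 -c "
from plant import robot
print(robot.hand_in())"
```

```text
the job is handed in; nothing more can be done
None
```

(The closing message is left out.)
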